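# Clamp a vial in a sprung vial stand

### The job

Put the plain white vial into the spring clamp of the small vial stand so that it can be viewed from the side: held upright, push it in through the flared open front until the two sprung jaws snap shut round its body and press it on the back pad, with its bottom hanging clear above the base plate. Keep hold of it until the jaws have closed on it, then let go. Leave the amber bottle, the black pot and the petri dish where they are.

Things in the scene. Friction and masses are not known exactly. Their poses are not given: they have to be found in the camera images.
- vial: plain white plastic vial standing upright, loose, about 30 g: smooth round body 27 mm in diameter from the bottom to 70 mm height, then a ribbed cap 20 mm in diameter up to 85 mm. It bears a firm grip (50 N). Origin at the centre of its underside, z up along its axis
- stand: fixed vial stand: grey base plate 130 (x) by 100 (y) by 12 mm, short post, spring clamp of two aluminium jaws with rubber noses and flared lips; highest point 72 mm. Origin on the bench under the clamped vial's axis, z up. The clamp's flared front opens to the stand's -x: push the vial in level along +x. Lips begin at x = -48 mm, about 36 mm apart; the head ends at x = +44 mm
- seat (a point): clamp centre, 57 mm above the bench, axes as the stand's: where the axis of the 27 mm vial ends when it touches the rubber back pad. Jaws and pad are 18 mm high, 48 to 66 mm above the bench. Friction of the two noses and the pad alone carries the vial; its bottom belongs above the plate (top 12 mm) and below the jaws
- jaw_left (a joint): sprung jaw on the stand's +y side, hinge on a vertical pin, rad: 0 shut and empty (noses about 12 mm apart), grows as it opens, about 0.23 as the widest part of a centred vial passes, about 0.13 closed on a seated vial. The spring always closes it; pushing a vial in takes about 4 to 8 N, a seated vial is held with about 2 N per jaw
- jaw_right (a joint): the like jaw on the stand's -y side, same values (also grows as it opens)
- dropper: bystander: amber dropper bottle with black cap, 30 mm diameter, 70 mm tall, standing; origin at the centre of its underside
- pot: bystander: black film pot with lid, 34 mm diameter, 52 mm tall, standing; origin at the centre of its underside
- petri: bystander: flat glass petri dish, 88 mm diameter, 16 mm high; origin at the centre of its underside
Things that resemble listed ones, but are neither listed nor needed, are in the scene too. What is shaped like the vial but purple or yellow is not meant. Of the things that look like the stand, take the one that is farthest to the robot's right at the start.

How it is judged:
On the way:
1. while the gripper still holds the vial, it is past the noses and on the seat, both jaws pressing on it, its bottom clear of the base plate (horizontal distance between vial and seat below 0.008 m and x of vial in the frame of seat above -0.005 m and z of vial in the frame of stand between 0.015 and 0.048 m and angle between vial's own z axis and vertical below 0.15 rad and contact force between each of jaw_left, jaw_right and vial above 0.3 N and contact force between the fingers and vial above 1 N), for 0.2 s.
At the end, for the whole second after the job is handed in: The vial is let go and at rest, past the noses and held by both jaws (each pressing on it), its axis within 8 mm of the seat and not more than 5 mm in front of it, upright within 0.15 rad, its underside 15 to 48 mm above the bench (at least 3 mm clear of the base plate) (horizontal distance between vial and seat below 0.008 m and x of vial in the frame of seat above -0.005 m and z of vial in the frame of stand between 0.015 and 0.048 m and angle between vial's own z axis and vertical below 0.15 rad and contact force between each of jaw_left, jaw_right and vial above 0.3 N and contact force between the fingers and vial below 0.05 N and linear speed of vial below 0.02 m/s); the robot touches nothing.
It fails at once if the amber bottle, the black pot or the petri dish is moved more than 30 mm (distance of any of dropper, pot, petri from where it was at the start of the episode above 0.03 m).
It also fails if it takes over 48 s, if anything falls off the work surface, if the arm or the gripper's body presses on something with over 40 N, if the wrist force passes 120 N, or if a joint passes its speed limit or range.

### The arm

A 6-joint arm with a two-finger parallel gripper is mounted at the origin on a cart in front of the work surface, level with it; the furniture and walls round the work are solid. World frame = base frame: x ahead of the robot, y to its left, z up, the work surface at z = 0. Lengths are in m, angles in rad, forces in N, time in s.
With the tool pointing down it reaches from about 0.225 to 0.875 m from the base axis. Payload 3.4 kg.
Tool frame: the origin (TCP) lies between the finger pads; the fingertips stand 19 mm ahead of it and the grasp point (between the pads) is the TCP; z points along the fingers, y is the line along which they close (so a half turn about z gives the same grasp; the last joint's range is limited). The gripper opens to 85 mm and grips with 20 to 120 N. Pads are 22 mm wide; open, the fingers measure 114 mm over their backs; the gripper's body (76 mm by 85 mm) begins 54 mm behind the grasp point. The pads swing forward as they close: fully open they stand 13 mm farther back than shut.
Start: joints at [-1.243, 0.276, 1.505, -0, 1.361, -0.121], TCP at [0.249, -0.518, 0.229] pointing down, gripper open.
Joint ranges: [-2.89, 2.89], [-0.75, 2.08], [0.22, 2.7], [-1.18, 4.32], [0.11, 2.71], [-2.7, 2.7]. Speed limits (rad/s): [2.57, 2.57, 3.14, 3.14, 3.14, 3.14].

### API

Orientations are given as a unit quaternion [w, x, y, z].
In Python, from rig import get_state, imaging, ticket gives the robot as it stands. The module is installed in compiled form; this text tells all that it offers.
- The arm moves only by the shell command python3 -m inch 'ROWS' [FORCE]. ROWS is JSON, a list of rows, each an object with "claw": the opening, from -1 (shut) to 1 (fully open); "travel": the shift along the world's x, y, z in units of 200 mm (1.0 is 200 mm), a list of three; "turn": the turn about the world's z in units of 180 degrees (1.0 is 180 degrees). A call has 1 to 5 rows; each row is the pose to reach, as a shift and turn from the pose commanded when the call began, turning the shorter way round; what a row does not reach only later rows make up. A row lasts 1/10 s, in which the tool goes at most 50 mm and 8.59 degrees, less where a joint would pass 70% of its speed; a pose out of reach is approached as far as the arm can. A call with a number of a shift or a turn outside -1 to 1 is refused whole. A call with a gripper value outside its range is refused whole. The fingers move at their own pace and stop on an object; FORCE is the grip in N (left out, the last holds). Time passes only in rows, so rows that repeat a pose let the fingers close. It gives the time, the measured TCP pose, the force, the opening and the grip force at its end, in the units of the state.
- get_state(): the state, without advancing time (a new reading comes with each control period).
- imaging.get_image(name): name is "scene" or "top" or "wrist"; returns the picture (480x640x3 uint8, red, green, blue); there is no depth.
- imaging.camera_params(name): a dict with "camera_matrix" (3x3 intrinsics, pixels), "cam_to_world" (4x4, takes a point from camera to world coordinates); the wrist camera has in their place "T_tool_cam" (4x4, takes a point from camera to tool coordinates, whose origin is the TCP and whose axes are the flange's). Camera axes: x right, y down, z forward; pixel columns grow to the right and rows downward; lengths in m; the calibration is good to about 2 mm. A picture is of the moment at which its call begins: read the wrist's pose just before it. camera_params takes no time and is no camera call.
- ticket.sign_off(): hands the job in; it is judged then, once.
The state is a dict: "clock": time; "qpos": joint angles; "qd": joint speeds; "effort": joint torques, N m; "position": TCP position; "ee_rot": TCP orientation; "contact_force": force on the tool from outside, world axes, zero at the start; "moment": the same for the moment, N m; "width": finger opening in m; "gripper_force": force on a finger pad.
Only numpy, scipy, OpenCV 4.12 (cv2) and the standard library are available. Lean on these libraries where they do the work, as an engineer would, in place of code of your own. Each camera call takes 0.05 s, during which the arm holds its last target. There are 200 camera calls.

## Working session

There is one attempt and no reset: what is moved stays moved. The work goes in short steps, Python scripts to look and compute and a shell command to move; the robot and the scene stay as the last step left them, time stands still between calls to the robot, and variables do not carry over. Pictures are saved under pics/ and viewed, at most 10 in all, crops included, and the job is handed in when it is done.

```bash
mkdir -p pics; python3 - <<'E'
from rig import get_state, imaging
import cv2, json, numpy as np
s=get_state(); print(s['clock'],s['position'],s['ee_rot'],s['width'])
for n in('scene','top'):
    im=imaging.get_image(n); cv2.imwrite(f'pics/{n}0.png',im[:,:,::-1])
    p=imaging.camera_params(n); print(n,np.round(p['camera_matrix'],1).tolist(),np.round(p['cam_to_world'],3).tolist())
p=imaging.camera_params('wrist');print({k:np.round(v,3).tolist() for k,v in p.items()})
E
```

```text
0.0 [ 0.24931534 -0.51757411  0.22845288] [-8.90035462e-04  9.74927382e-01  2.22521459e-01 -9.26025559e-05] 0.0851773737366006
scene [[446.3, 0.0, 321.5], [0.0, 446.3, 236.4], [0.0, 0.0, 1.0]] [[-0.763, -0.428, 0.485, 0.111], [-0.647, 0.499, -0.577, 0.572], [0.005, -0.753, -0.658, 0.692], [0.0, 0.0, 0.0, 1.0]]
top [[501.0, 0.0, 317.2], [0.0, 501.0, 250.2], [0.0, 0.0, 1.0]] [[-0.006, -0.987, 0.16, 0.383], [-1.0, 0.008, 0.013, 0.044], [-0.014, -0.16, -0.987, 1.067], [0.0, 0.0, 0.0, 1.0]]
{'camera_matrix': [[354.472, 0.0, 316.582], [0.0, 354.472, 242.055], [0.0, 0.0, 1.0]], 'T_tool_cam': [[-0.002, -0.95, -0.312, 0.08], [1.0, -0.002, 0.0, 0.001], [-0.001, -0.312, 0.95, -0.144], [0.0, 0.0, 0.0, 1.0]]}
```

View pics/top0.png

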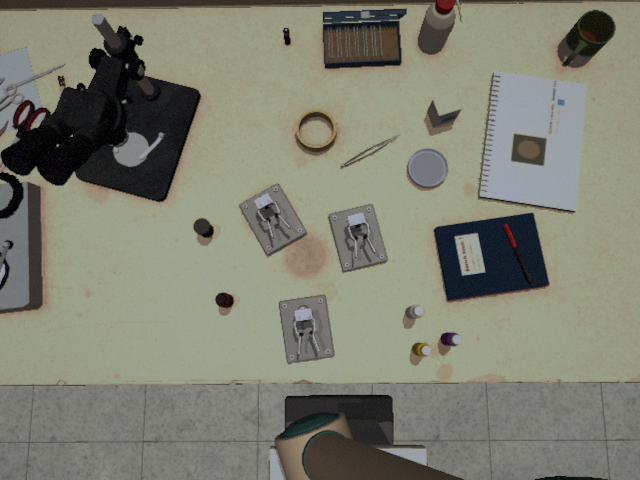

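View pics/scene0.png

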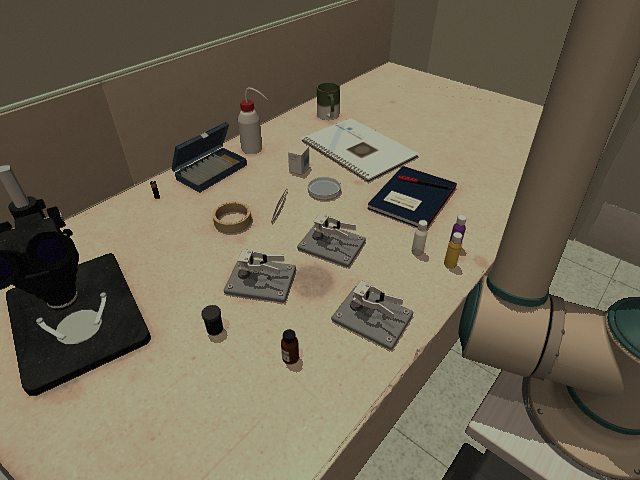

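The things shaped like the stand are at top (272,218), (358,237) and (306,328). The farthest right, with the smallest y, is (358,237). The vials are white at (415,313), yellow at (422,350) and purple at (451,340), so white is the one meant. Next I'll confirm this in a crop and measure both.

```bash
cat > h.py <<'E'
import cv2, numpy as np
from rig import get_state, imaging
def ray(n,uv,z,pose=None):
    p=imaging.camera_params(n); K=p['camera_matrix']; T=p['cam_to_world'] if pose is None else pose@p['T_tool_cam']
    d=T[:3,:3]@np.linalg.solve(K,[uv[0],uv[1],1.]); o=T[:3,3]
    return o+d*(z-o[2])/d[2]
def pix(n,P,pose=None):
    p=imaging.camera_params(n); T=p['cam_to_world'] if pose is None else pose@p['T_tool_cam']
    c=np.linalg.inv(T)@np.append(P,1); u=p['camera_matrix']@c[:3]; return u[:2]/u[2]
def tool():
    from scipy.spatial.transform import Rotation as R
    s=get_state(); w,x,y,z=s['ee_rot']; T=np.eye(4); T[:3,:3]=R.from_quat([x,y,z,w]).as_matrix(); T[:3,3]=s['position']; return T
E
python3 - <<'E'
from h import *
im=cv2.imread('pics/top0.png')
c=im[195:365,320:480]; cv2.imwrite('pics/crop0.png',cv2.resize(c,None,fx=3.5,fy=3.5,interpolation=cv2.INTER_CUBIC))
g=cv2.cvtColor(im,cv2.COLOR_BGR2HSV)
# plate: grey low-sat
m=((g[:,:,1]<45)&(g[:,:,2]>60)).astype(np.uint8)*255
m[:195]=0;m[280:]=0;m[:,:320]=0;m[:,400:]=0
m=cv2.morphologyEx(m,cv2.MORPH_CLOSE,np.ones((5,5)))
k=max(cv2.findContours(m,0,2)[0],key=cv2.contourArea)
b=cv2.boxPoints(cv2.minAreaRect(k)); print(b)
W=np.array([ray('top',p,.012) for p in b]); print(W.round(4),'centre',W.mean(0).round(4),[np.linalg.norm(W[i]-W[(i+1)%4]).round(4) for i in range(4)])
m=((g[:,:,1]<60)&(g[:,:,2]>120)).astype(np.uint8)*255; m[:300]=0;m[330:]=0;m[:,:400]=0;m[:,435:]=0
for k in cv2.findContours(m,0,2)[0]:
    print(cv2.contourArea(k),cv2.minEnclosingCircle(k),cv2.boundingRect(k))
print(ray('top',(414.5,311.5),.085))
E
```

```text
[[320. 195.]
 [399. 195.]
 [399. 279.]
 [320. 279.]]
[[ 0.6747  0.0515  0.012 ]
 [ 0.6731 -0.1197  0.012 ]
 [ 0.4904 -0.114   0.012 ]
 [ 0.4916  0.0527  0.012 ]] centre [ 0.5825 -0.0324  0.012 ] [np.float64(0.1712), np.float64(0.1828), np.float64(0.1666), np.float64(0.1832)]
986.0 ((417.0, 314.5), 22.34400177001953) (400, 300, 35, 30)
[ 0.41940393 -0.131051    0.085     ]
```

View pics/crop0.png

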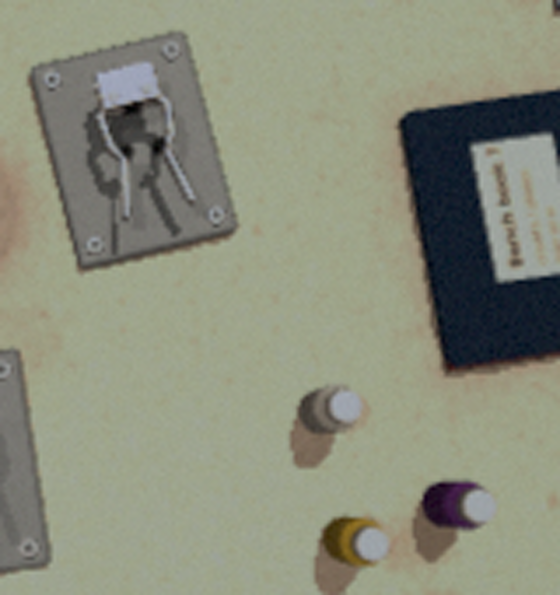

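The crop shows the white vial (cap at crop (344,407)) beside the yellow and purple ones. The stand's clamp opens towards the image bottom, with lips at (126,218) and (193,200), and its head at (128,85).

```bash
python3 - <<'E'
from h import *
f=lambda p,z: ray('top',(np.array(p)+.5)/3.5-.5+[320,195],z)
P=np.array([f(p,.012) for p in [(35,70),(183,33),(237,228),(82,268)]]); print(P.round(4),P.mean(0))
S=np.array([f(p,.013) for p in [(52,79),(172,49),(217,215),(95,245)]]); print('screws',S.mean(0))
for Q in(P,S):
  d=Q[0]+Q[1]-Q[2]-Q[3]; print('yaw',np.arctan2(d[1],d[0]), [np.linalg.norm(Q[i]-Q[(i+1)%4]).round(4) for i in range(4)])
a=np.arctan2(d[1],d[0]); R=np.array([[np.cos(a),np.sin(a)],[-np.sin(a),np.cos(a)]])
C=S.mean(0)[:2]
for p in [(126,218),(193,200),(127,150),(160,145),(98,75),(152,64),(158,93),(104,106)]: 
  q=f(p,.066)[:2]; print(p,q.round(4),(R@(q-C)).round(4))
print('vial',f((344,407),.085), f((316,416),.0))
E
```

```text
[[ 0.6308  0.031   0.012 ]
 [ 0.6534 -0.0607  0.012 ]
 [ 0.5315 -0.0906  0.012 ]
 [ 0.5078  0.0037  0.012 ]] [ 0.58090391 -0.02914574  0.012     ]
screws [ 0.58225874 -0.02896919  0.013     ]
yaw 0.22931105128905035 [np.float64(0.0944), np.float64(0.1255), np.float64(0.0972), np.float64(0.126)]
yaw 0.23668055624043918 [np.float64(0.0764), np.float64(0.1066), np.float64(0.0764), np.float64(0.1061)]
(126, 218) [ 0.5302 -0.02  ] [-0.0485  0.021 ]
(193, 200) [ 0.5404 -0.0588] [-0.0477 -0.0192]
(127, 150) [ 0.5701 -0.0213] [-0.01    0.0103]
(160, 145) [ 0.5729 -0.0404] [-0.0118 -0.009 ]
(98, 75) [ 0.6148 -0.0051] [0.0372 0.0155]
(152, 64) [ 0.6211 -0.0368] [ 0.0359 -0.0167]
(158, 93) [ 0.6037 -0.0399] [ 0.0183 -0.0157]
(104, 106) [ 0.5963 -0.0083] [0.0185 0.0168]
vial [ 0.42046577 -0.13773391  0.085     ] [ 0.41846346 -0.13645179  0.        ]
```

The plate's sizes agree (126 x 96 mm, lips at -48 mm), so the seat is at about (0.5815, -0.0285) with yaw 0.233. The vial is at about (0.420, -0.137). I'll close the fingers along the stand's x, which is a turn of +77.6° (0.431).

```bash
python3 -m inch '[{"claw":1,"travel":[0.2,0.45,0],"turn":0.045},{"claw":1,"travel":[0.42,0.95,0],"turn":0.09},{"claw":1,"travel":[0.42,0.95,0],"turn":0.135},{"claw":1,"travel":[0.42,0.95,0],"turn":0.18},{"claw":1,"travel":[0.42,0.95,0],"turn":0.22}]' 50
python3 -m inch '[{"claw":0.3,"travel":[0.42,0.95,0],"turn":0.211},{"claw":0.3,"travel":[0.42,0.95,0],"turn":0.211},{"claw":0.3,"travel":[0.42,0.95,0],"turn":0.211},{"claw":0.3,"travel":[0.42,0.95,0],"turn":0.211},{"claw":0.3,"travel":[0.42,0.95,0],"turn":0.211}]'
```

```text
clock: 0.6
position: [0.3342, -0.3226, 0.229]
ee_rot: [-0.002, 0.839, 0.544, 0.001]
contact_force: [0.5, -0.9, -0.1]
width: 0.0855
gripper_force: 0.0
clock: 1.1
position: [0.4184, -0.1331, 0.2291]
ee_rot: [-0.001, 0.617, 0.787, 0.001]
contact_force: [0.7, -0.4, 0.4]
width: 0.0553
gripper_force: 0.0
```

```bash
python3 - <<'E'
from h import *
T=tool(); im=imaging.get_image('wrist')[:,:,::-1].copy(); np.save('T1.npy',T)
print(T[:3,3], pix('wrist',[.4205,-.1377,.085],T))
cv2.imwrite('pics/w1.png',im)
E
```

```text
[ 0.41838459 -0.13309948  0.22912082] [317.43607599 231.1005525 ]
```

View pics/w1.png

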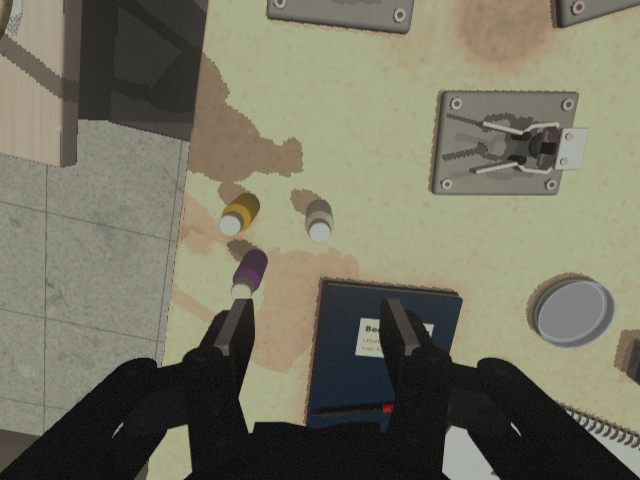

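The wrist view shows the white vial's cap at (319,231), as predicted. The stand's screws are at (456,104), (568,104), (551,184) and (447,184), and its lips at (477,118) and (478,171).

```bash
python3 - <<'E'
from h import *
T=np.load('T1.npy'); im=cv2.imread('pics/w1.png')
r=im[215:250,300:340]; m=(r.min(2)>190).astype(np.uint8)
M=cv2.moments(m,True); u=(M['m10']/M['m00']+300,M['m01']/M['m00']+215); print(M['m00'],u,ray('wrist',u,.085,T))
S=np.array([ray('wrist',p,.013,T) for p in [(568,104),(551,184),(447,184),(456,104)]])
d=S[0]+S[1]-S[2]-S[3]; a=np.arctan2(d[1],d[0]); print('stand',S.mean(0),a,[np.linalg.norm(S[i]-S[(i+1)%4]).round(4) for i in range(4)])
R=np.array([[np.cos(a),np.sin(a)],[-np.sin(a),np.cos(a)]]);C=S.mean(0)[:2]
for p in [(477,118),(478,171),(520,132),(516,154),(540,148),(587,128),(582,169)]: print(p,(R@(ray('wrist',p,.066,T)[:2]-C)).round(4))
E
```

```text
Traceback (most recent call last):
ZeroDivisionError: float division by zero
```

```bash
python3 - <<'E'
from h import *
T=np.load('T1.npy'); im=cv2.imread('pics/w1.png')
r=im[215:250,300:340]; t=r.min(2).max()*.85; m=(r.min(2)>t).astype(np.uint8)
M=cv2.moments(m,True); u=(M['m10']/M['m00']+300,M['m01']/M['m00']+215); print(t,M['m00'],u,ray('wrist',u,.085,T))
S=np.array([ray('wrist',p,.013,T) for p in [(568,104),(551,184),(447,184),(456,104)]])
d=S[0]+S[1]-S[2]-S[3]; a=np.arctan2(d[1],d[0]); print('stand',S.mean(0),a,[np.linalg.norm(S[i]-S[(i+1)%4]).round(4) for i in range(4)])
R=np.array([[np.cos(a),np.sin(a)],[-np.sin(a),np.cos(a)]]);C=S.mean(0)[:2]
for p in [(477,118),(478,171),(520,132),(516,154),(540,148),(587,128),(582,169)]: print(p,(R@(ray('wrist',p,.066,T)[:2]-C)).round(4))
E
```

```text
143.65 302.0 (319.5298013245033, 232.9271523178808) [ 0.42260881 -0.13884415  0.085     ]
stand [ 0.58396271 -0.02911524  0.013     ] 0.24007278196787232 [np.float64(0.0758), np.float64(0.1056), np.float64(0.0758), np.float64(0.1063)]
(477, 118) [-0.054   0.0242]
(478, 171) [-0.0472 -0.0186]
(520, 132) [-0.0169  0.0132]
(516, 154) [-0.0171 -0.0045]
(540, 148) [0.0022 0.0004]
(587, 128) [0.0379 0.0164]
(582, 169) [ 0.0415 -0.0169]
```

```bash
python3 -m inch '[{"claw":0.3,"travel":[0.015,-0.025,-0.2],"turn":0},{"claw":0.3,"travel":[0.015,-0.025,-0.4],"turn":0},{"claw":0.3,"travel":[0.015,-0.025,-0.6],"turn":0},{"claw":0.3,"travel":[0.015,-0.025,-0.75],"turn":0},{"claw":0.3,"travel":[0.015,-0.025,-0.845],"turn":0}]' 
python3 -m inch '[{"claw":0.3,"travel":[0,0,0],"turn":0},{"claw":-1,"travel":[0,0,0],"turn":0},{"claw":-1,"travel":[0,0,0],"turn":0},{"claw":-1,"travel":[0,0,0],"turn":0},{"claw":-1,"travel":[0,0,0],"turn":0}]' 50
python3 -m inch '[{"claw":-1,"travel":[0,0,0],"turn":0},{"claw":-1,"travel":[0,0,0],"turn":0},{"claw":-1,"travel":[0,0,0],"turn":0}]' 50
```

```text
clock: 1.65
position: [0.4186, -0.1431, 0.0579]
ee_rot: [-0.002, 0.621, 0.784, -0.001]
contact_force: [-0.2, -0.0, 0.9]
width: 0.0556
gripper_force: 0.0
clock: 2.15
position: [0.4216, -0.1437, 0.0617]
ee_rot: [0.002, 0.621, 0.784, 0.0]
contact_force: [0.5, 0.0, 5.5]
width: 0.0239
gripper_force: 49.0
clock: 2.45
position: [0.4216, -0.1437, 0.0616]
ee_rot: [0.002, 0.62, 0.784, 0.0]
contact_force: [-0.1, -1.0, 6.3]
width: 0.0239
gripper_force: 49.3
```

```bash
python3 -m inch '[{"claw":-1,"travel":[0,0,0.2],"turn":0},{"claw":-1,"travel":[0,0,0.3],"turn":0},{"claw":-1,"travel":[0,0,0.3],"turn":0}]' 50; python3 - <<'E'
from h import *
T=tool(); print(T.round(4))
w=imaging.get_image('wrist')[:,:,::-1]; s=imaging.get_image('scene')[:,:,::-1]
np.save('T2.npy',T); cv2.imwrite('pics/w2raw.png',w); cv2.imwrite('pics/s2raw.png',s)
u=pix('scene',T[:3,3]).astype(int); print(u)
x,y=u[0]-60,u[1]-80
a=cv2.resize(s[y:y+160,x:x+107],(400,600),interpolation=cv2.INTER_CUBIC)
b=cv2.resize(w[180:480,220:420],(400,600),interpolation=cv2.INTER_CUBIC)
cv2.imwrite('pics/g2.png',np.hstack([a,b]))
E
```

```text
clock: 2.75
position: [0.4226, -0.1441, 0.1232]
ee_rot: [0.004, 0.62, 0.784, 0.001]
contact_force: [-0.4, -0.5, -0.9]
width: 0.0238
gripper_force: 49.3
[[-0.2301  0.9731  0.0064  0.4226]
 [ 0.9732  0.2301 -0.0033 -0.1441]
 [-0.0047  0.0054 -1.      0.1232]
 [ 0.      0.      0.      1.    ]]
[427 206]
```

View pics/g2.png

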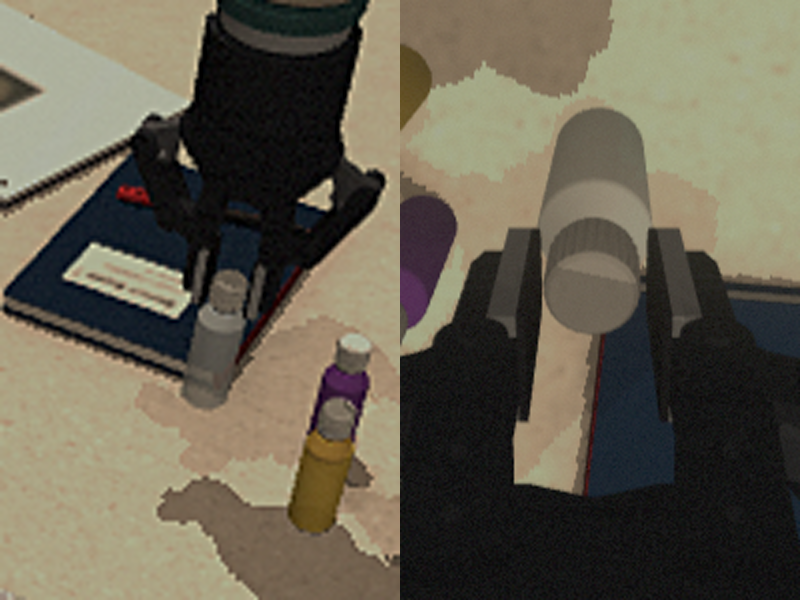

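The grasp holds, but the vial sits near the pads' edge. The cap's top is at raw wrist (318,326). I'll check the offset and tilt by casting rays.

```bash
python3 - <<'E'
from h import *
T=np.load('T2.npy'); b=T[2,3]-.0616
for n,uv,z,P in [('wrist',(318.5,326),b+.085,T),('wrist',(320,282),b+.070,T)]:
    q=ray(n,uv,z,P); print(q.round(4),(np.linalg.inv(T)@np.append(q,1)).round(4))
# predicted outline for vial at tool offset X
for X in (0,.006,.012,.017):
    p=lambda dx,dy,h: pix('wrist',(T@np.array([X+dx,dy,.0616-h,1]))[:3],T).round(0)
    print(X,'cap near/far',p(.010,0,.085),p(-.010,0,.085),'bottom far',p(.0135,0,0),'shoulder far',p(.0135,0,.07),'shoulder side',p(0,.0135,.07),p(0,-.0135,.07))
s=cv2.imread('pics/s2raw.png'); 
print('scene cap',ray('scene',(427-60+230/3.74,206-80+285/3.75),b+.085),'bottom',ray('scene',(427-60+205/3.74,206-80+395/3.75),b))
E
```

```text
[ 0.422  -0.1383  0.1466] [ 5.70e-03  9.00e-04 -2.34e-02  1.00e+00]
[ 0.4201 -0.1267  0.1316] [ 0.0175  0.0016 -0.0085  1.    ]
0 cap near/far [316. 316.] [316. 360.] bottom far [316. 240.] shoulder far [316. 291.] shoulder side [347. 319.] [285. 319.]
0.006 cap near/far [316. 302.] [316. 347.] bottom far [316. 230.] shoulder far [316. 278.] shoulder side [348. 306.] [285. 307.]
0.012 cap near/far [316. 288.] [316. 334.] bottom far [316. 221.] shoulder far [316. 264.] shoulder side [348. 294.] [284. 294.]
0.017 cap near/far [316. 275.] [316. 323.] bottom far [316. 212.] shoulder far [316. 253.] shoulder side [349. 283.] [284. 283.]
scene cap [ 0.41601283 -0.12878863  0.14663666] bottom [ 0.42038049 -0.13482502  0.06163666]
```

The vial is upright, offset about 6 mm along tool x, and well gripped. I'll move it to 80 mm in front of the seat with its underside near 36 mm.

```bash
python3 -m inch '[{"claw":-1,"travel":[0.15,0.16,0],"turn":0},{"claw":-1,"travel":[0.3,0.33,0],"turn":0},{"claw":-1,"travel":[0.418,0.454,-0.06],"turn":0},{"claw":-1,"travel":[0.418,0.454,-0.126],"turn":0},{"claw":-1,"travel":[0.418,0.454,-0.126],"turn":0}]' 50; python3 -m inch '[{"claw":-1,"travel":[0,0,0],"turn":0},{"claw":-1,"travel":[0,0,0],"turn":0}]';python3 - <<'E'
from h import *
T=tool(); print(T.round(4))
w=imaging.get_image('wrist')[:,:,::-1]; s=imaging.get_image('top')[:,:,::-1]
np.save('T3.npy',T); cv2.imwrite('pics/w3.png',w); cv2.imwrite('pics/t3.png',s)
E
```

```text
clock: 3.35
position: [0.5019, -0.0508, 0.0921]
ee_rot: [-0.003, 0.62, 0.785, -0.002]
contact_force: [0.2, 0.5, 0.1]
width: 0.0237
gripper_force: 49.3
clock: 3.55
position: [0.5036, -0.0527, 0.0951]
ee_rot: [-0.0, 0.621, 0.784, -0.0]
contact_force: [-0.2, -0.3, -0.4]
width: 0.0236
gripper_force: 49.3
[[-2.291e-01  9.734e-01 -5.000e-04  5.036e-01]
 [ 9.734e-01  2.291e-01  0.000e+00 -5.270e-02]
 [ 1.000e-04 -5.000e-04 -1.000e+00  9.510e-02]
 [ 0.000e+00  0.000e+00  0.000e+00  1.000e+00]]
```

View pics/w3.png

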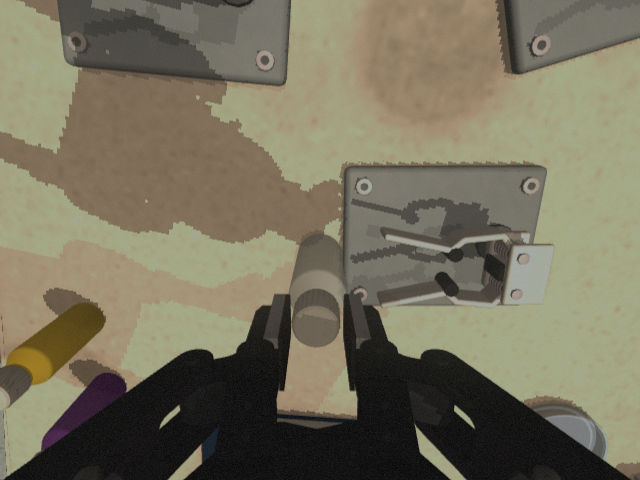

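The view shows the vial held upright in front of the clamp. The lips are at (385,233) and (382,301), the noses at (455,254) and (446,284), and the head's screws at (523,258) and (516,294).

```bash
python3 - <<'E'
from h import *
T=np.load('T3.npy'); I=np.linalg.inv(T)
f=lambda p,z:(I@np.append(ray('wrist',p,z,T),1))[:2].round(4)
for n,p,z in [('lipL',(385,232),.066),('lipR',(382,301),.066),('noseL',(455,251),.066),('noseR',(445,281),.066),('headscrL',(523,258),.072),('headscrR',(516,294),.072),('headfarL',(553,244),.072),('headfarR',(546,304),.072),('scr',(364,186),.013),('scr',(531,186),.013),('scr',(361,294),.013)]: print(n,f(p,z))
b=T[2,3]-.0616
print('vial cap',f((317,326),b+.085), 'bottom z',b)
E
```

```text
lipL [0.028 0.035]
lipR [-0.011   0.0356]
noseL [0.0177 0.0718]
noseR [0.0008 0.0685]
headscrL [0.0161 0.1039]
headscrR [-0.0039  0.1039]
headfarL [0.0235 0.1175]
headfarR [-0.0098  0.1206]
scr [0.0428 0.0304]
scr [0.0427 0.1368]
scr [-0.0333  0.0313]
vial cap [0.0057 0.0003] bottom z 0.03347646980248192
```

```bash
python3 -m inch '[{"claw":-1,"travel":[0,0.005,0.015],"turn":0},{"claw":-1,"travel":[0.06,0.019,0.015],"turn":0},{"claw":-1,"travel":[0.12,0.033,0.015],"turn":0},{"claw":-1,"travel":[0.18,0.047,0.015],"turn":0},{"claw":-1,"travel":[0.22,0.056,0.015],"turn":0}]' 50; python3 -m inch '[{"claw":-1,"travel":[0.03,0.007,0],"turn":0},{"claw":-1,"travel":[0.06,0.014,0],"turn":0},{"claw":-1,"travel":[0.09,0.021,0],"turn":0},{"claw":-1,"travel":[0.12,0.028,0],"turn":0},{"claw":-1,"travel":[0.12,0.028,0],"turn":0}]'
```

```text
clock: 4.15
position: [0.5501, -0.0408, 0.0981]
ee_rot: [0.001, 0.62, 0.784, 0.0]
contact_force: [0.1, 0.3, -0.8]
width: 0.0237
gripper_force: 49.3
clock: 4.65
position: [0.5706, -0.0354, 0.0972]
ee_rot: [-0.002, 0.62, 0.784, -0.001]
contact_force: [-2.3, -1.4, -1.4]
width: 0.0237
gripper_force: 49.4
```

```bash
python3 -m inch '[{"claw":-1,"travel":[0.02,0.005,0],"turn":0},{"claw":-1,"travel":[0.04,0.01,0],"turn":0},{"claw":-1,"travel":[0.055,0.013,0],"turn":0},{"claw":-1,"travel":[0.055,0.013,0],"turn":0},{"claw":-1,"travel":[0.055,0.013,0],"turn":0}]'; python3 - <<'E'
from h import *
T=tool(); print(T.round(4))
w=imaging.get_image('wrist')[:,:,::-1]
np.save('T4.npy',T); cv2.imwrite('pics/w4.png',w); cv2.imwrite('pics/w4c.png',cv2.resize(w[200:420,180:480],(800,587),interpolation=cv2.INTER_CUBIC))
E
```

```text
clock: 5.15
position: [0.5835, -0.0329, 0.0985]
ee_rot: [0.0, 0.62, 0.784, 0.0]
contact_force: [-2.3, -0.3, 1.4]
width: 0.0236
gripper_force: 49.8
[[-2.300e-01  9.732e-01  1.000e-03  5.835e-01]
 [ 9.732e-01  2.300e-01 -2.000e-04 -3.290e-02]
 [-4.000e-04  9.000e-04 -1.000e+00  9.850e-02]
 [ 0.000e+00  0.000e+00  0.000e+00  1.000e+00]]
```

View pics/w4c.png

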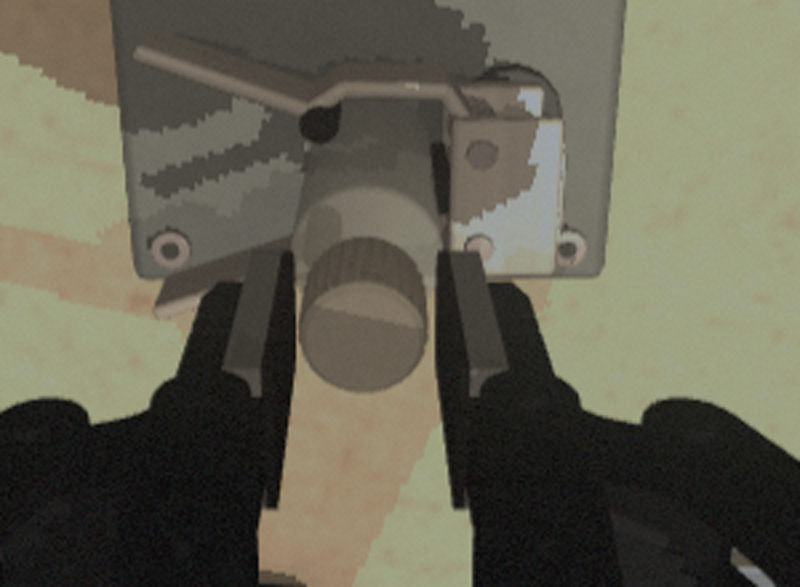

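The jaws' nose (crop (320,123)) is behind the vial's widest part, and the back pad (440,165) touches the vial's other side. I'll press 1 mm more, hold, and check the force.

```bash
python3 -m inch '[{"claw":-1,"travel":[0.005,0.001,0],"turn":0},{"claw":-1,"travel":[0.005,0.001,0],"turn":0},{"claw":-1,"travel":[0.005,0.001,0],"turn":0},{"claw":-1,"travel":[0.005,0.001,0],"turn":0},{"claw":-1,"travel":[0.005,0.001,0],"turn":0}]'
```

```text
clock: 5.7
position: [0.5836, -0.0328, 0.0982]
ee_rot: [-0.0, 0.62, 0.784, -0.0]
contact_force: [-5.2, -1.8, 5.1]
width: 0.0236
gripper_force: 50.1
```

The force rises without any motion, so the vial is against the pad. I'll relax slightly, then release.

```bash
python3 -m inch '[{"claw":-1,"travel":[-0.004,-0.001,0],"turn":0},{"claw":-1,"travel":[-0.004,-0.001,0],"turn":0},{"claw":-1,"travel":[-0.004,-0.001,0],"turn":0},{"claw":-1,"travel":[-0.004,-0.001,0],"turn":0}]' 20;  python3 -m inch '[{"claw":-0.35,"travel":[0,0,0],"turn":0},{"claw":-0.2,"travel":[0,0,0],"turn":0},{"claw":-0.1,"travel":[0,0,0],"turn":0},{"claw":0,"travel":[0,0,0],"turn":0},{"claw":0,"travel":[0,0,0],"turn":0}]'; python3 - <<'E'
from h import *
w=imaging.get_image('wrist')[:,:,::-1]
cv2.imwrite('pics/w5c.png',cv2.resize(w[200:420,180:480],(800,587),interpolation=cv2.INTER_CUBIC))
E
```

```text
clock: 6.1
position: [0.5835, -0.0329, 0.0982]
ee_rot: [0.0, 0.621, 0.784, 0.0]
contact_force: [-2.7, -0.8, 3.8]
width: 0.0239
gripper_force: 50.0
clock: 6.6
position: [0.5836, -0.0328, 0.0981]
ee_rot: [0.0, 0.621, 0.784, 0.0]
contact_force: [0.3, 0.9, -0.6]
width: 0.0422
gripper_force: 0.0
```

View pics/w5c.png

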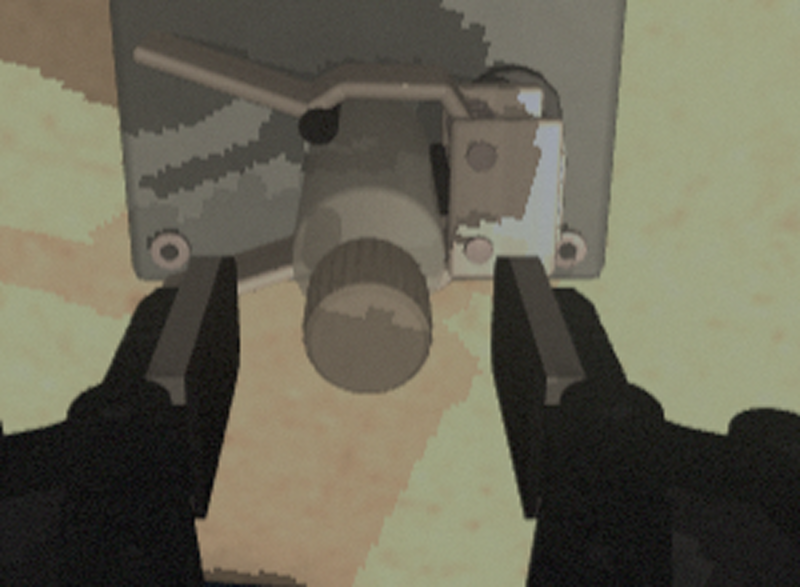

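The vial stays in the clamp, upright and clear of both pads, with the back pad at its right and the nose behind it. I'll retreat straight up.

```bash
python3 -m inch '[{"claw":0,"travel":[0,0,0.1],"turn":0},{"claw":0,"travel":[0,0,0.3],"turn":0},{"claw":0,"travel":[0,0,0.5],"turn":0},{"claw":0,"travel":[0,0,0.7],"turn":0},{"claw":0,"travel":[0,0,0.7],"turn":0}]'; python3 -m inch '[{"claw":0,"travel":[-0.2,-0.2,0],"turn":0},{"claw":0,"travel":[-0.4,-0.4,0],"turn":0},{"claw":0,"travel":[-0.6,-0.6,0],"turn":0},{"claw":0,"travel":[-0.6,-0.6,0],"turn":0},{"claw":0,"travel":[-0.6,-0.6,0],"turn":0}]'; python3 - <<'E'
from h import *
s=imaging.get_image('scene')[:,:,::-1]; t=imaging.get_image('top')[:,:,::-1]
a=cv2.resize(s[170:290,270:390],(400,400),interpolation=cv2.INTER_CUBIC); b=cv2.resize(t[190:290,310:410],(400,400),interpolation=cv2.INTER_CUBIC)
cv2.imwrite('pics/f.png',np.hstack([a,b]))
E
```

```text
clock: 7.15
position: [0.5869, -0.0334, 0.2447]
ee_rot: [0.006, 0.62, 0.784, 0.003]
contact_force: [0.4, -1.2, 0.2]
width: 0.0428
gripper_force: 0.0
clock: 7.65
position: [0.4611, -0.1543, 0.2377]
ee_rot: [-0.0, 0.622, 0.783, -0.0]
contact_force: [0.6, -0.1, -0.1]
width: 0.0426
gripper_force: 0.0
```

View pics/f.png

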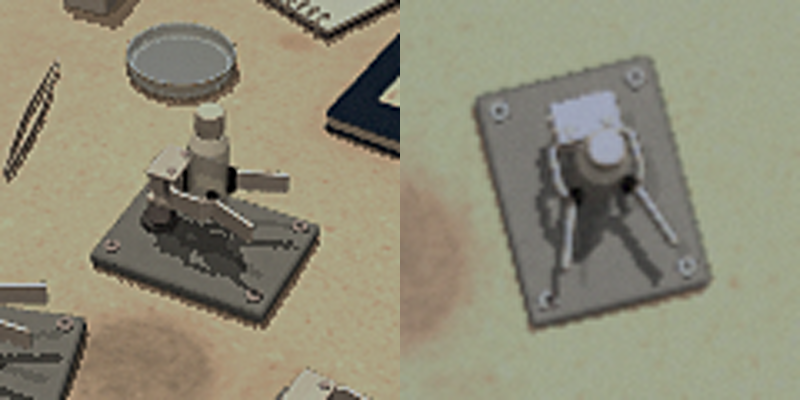

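The vial stands upright in the clamp with both noses (right crop (575,195) and (630,185)) in front of its widest part and its bottom clear of the plate. The arm is clear, so I'm handing in.

```bash
python3 -c "from rig import ticket; print(ticket.sign_off())"
```

```text
the job is handed in; nothing more can be done
None
```

The white vial is upright in the spring clamp of the right-hand stand with both jaws closed round it and its bottom clear of the plate; I let go, backed the arm off, did not approach the amber bottle, black pot or petri dish, and handed in at about 8 s (no verdict was returned).

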